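# Clip the thermometer onto the saucepan's rim

## Robot

A 7-joint arm with a two-finger parallel gripper is mounted at the origin on a cart in front of the work surface, level with it; the furniture and walls round the work are solid. World frame = base frame: x ahead of the robot, y to its left, z up, the work surface at z = 0. Lengths are in mm, angles in rad, forces in N, time in s.
With the tool pointing down it reaches from about 425 to 925 mm from the base axis. Payload 6.8 kg.
Tool frame: the origin (TCP) lies midway between the tips of the shut fingers; the grasp point (between the pads) lies 19 mm behind it (r.grasp_offset is the distance from the TCP to the grasp point, in mm); z points along the fingers, y is the line along which they close (so a half turn about z gives the same grasp; the last joint's range is limited). The gripper opens to 85 mm and grips with 20 to 120 N. Pads are 22 mm wide; open, the fingers measure 114 mm over their backs; the gripper's body (76 mm by 85 mm) begins 54 mm behind the grasp point. The pads swing forward as they close: fully open they stand 13 mm farther back than shut.
Start: joints at [-1.243, 0.477, 0.022, 1.555, -0.011, 1.109, -0.083], TCP at [284.94, 611.928, 231.308] pointing down, gripper open.
Joint ranges: [-2.96, 2.96], [-0.34, 2.1], [-1.41, 1.46], [0.24, 2.44], [-1.37, 4.51], [0.17, 1.92], [-2.96, 2.96]. Speed limits (rad/s): [2.39, 2.39, 3.14, 3.14, 3.14, 3.14, 3.14].

## Interface

Orientations are given as a 3x3 rotation matrix whose columns are the frame's x, y, z axes.
In Python, from cell import r gives the robot as it stands.
- The arm moves only by the tool move_arm, never from a script. Its arguments are lists of equal length, an entry for each row: "dp": the shift along the tool's x, y, z in cm, a list of three; "yaw": the turn about the tool's z in degrees; "grip": the opening, from 0 (shut) to 1 (fully open). A call has 1 to 10 rows; each row shifts and turns the commanded pose from where the row before left it, along the tool's axes as they then stand; what a row does not reach is not made up. A row lasts 1/10 s, in which the tool goes at most 50 mm and 8.59 degrees, less where a joint would pass 70% of its speed; a pose out of reach is approached as far as the arm can. A call with a gripper value outside its range is refused whole. The fingers move at their own pace and stop on an object; "grip_force" is the grip in N (left out, the last holds). Time passes only in rows, so rows that do not move let the fingers close. It gives the time, the measured TCP pose, the force, the opening and the grip force at its end, in the units of the state.
- r.read_state(): the state, without advancing time (a new reading comes with each control period).
- r.camera(name): name is "scene" or "top" or "wrist"; returns a dict with "img" (384x512x3 uint8, red, green, blue), "intrinsics" (3x3 intrinsics, pixels), "eye" and "attitude" of the camera in the world. Camera axes: x right, y down, z forward; pixel columns grow to the right and rows downward; lengths in mm; the calibration is good to about 2 mm. A picture is of the moment at which its call begins. There is no depth.
- r.sign_off(): hands the job in; it is judged then, once.
The state is a dict: "clock": time; "q": joint angles; "joint_velocities": joint speeds; "joint_efforts": joint torques, N m; "position": TCP position; "orientation": TCP orientation; "ft_force": force on the tool from outside, world axes, zero at the start; "wrist_torque": the same for the moment, N m; "opening": finger opening in mm; "finger_force": force on a finger pad.
Only numpy, scipy, OpenCV 4.12 (cv2) and the standard library are available. Lean on these libraries where they do the work, as an engineer would, in place of code of your own. Each camera call takes 0.05 s, during which the arm holds its last target. There are 200 camera calls.

## Task

Get the saucepan ready for boiling syrup: lift its lid off and lay it flat, knob up, in the middle of the round cork trivet, then take the thermometer that leans in the slanted knife block and clip it by its sprung clip onto the pan's rim, pushed right down and upright, with its probe hanging inside the pan. Drop neither of them; the pan must stay where it stands on the hob, and nothing else on the trolley may be knocked over or pushed out of its place.

Things in the scene. Friction and masses are not known exactly. Their poses are not given: they have to be found in the camera images.
- pan: Loose steel saucepan, 0.85 kg, 154 mm outside diameter, 95 mm high; upright wall 4 mm thick (mid-wall radius 75 mm), inner floor 5 mm above its underside. Origin: centre of its underside, z up. Black handle 21 mm wide along its own -x, 77 to 211 mm from the axis, 72 to 86 mm above the underside.
- lid: Loose steel pan lid, 158 mm across, 0.3 kg. Origin: centre of its underside, z up (89 mm above the pan's origin at the start, 10 mm above the trivet's when laid there). A 140 mm ring, 6 mm deep, locates it inside the rim. Black round knob, 32 mm diameter, gripped 26 to 42 mm above the origin (top 46 mm); the plate below reaches 17 mm.
- trivet: Fixed round cork trivet on the table, 150 mm across, 10 mm thick. Origin: centre of its underside.
- hob: Fixed portable induction hob, 230 (x) x 200 (y) mm, flat black glass top 40 mm above its origin (centre of its underside); the pan stands on it.
- block: Fixed wooden knife block, 110 mm wide, 185 mm high with its two black knife handles. Origin on the table under the middle of its slanted face, front to its -x; its back is 80 mm behind (+x). What stands in it leans 0.45 rad from vertical towards its -x (the robot's side).
- thermo: Loose white thermometer built into a sprung clip like a clothes peg, 65 g. Origin on the hinge pin; z along the levers (up in use; the jaws point to -z), y the way levers and jaws open, x along the pin; the probe is on its +y, +x side. At the start it leans in the block: +x up the slope, +y to the block's +y, jaw tips on the face, -x side on a ledge; drawn out along its own +z, 55 mm.
- lever_mid (a point): Midway between the levers, z = +32 mm of the thermometer: where to grip. Levers 22 mm wide (x), up to z = 44 mm, splayed: 36 mm over their outer faces at the top when shut; squeezed fully open parallel, 18 mm over all. 6 N starts to open it, 13 N opens it fully. Each half turns 0.2 rad; the thermometer's body is the +y half and turns by up to +0.2 rad about its x.
- jaw_tip (a point): Middle between the jaw tips, z = -36 mm of the thermometer when shut. Rubber pads from z = -26 to -36 mm, 22 mm wide (x), 1 mm apart when shut, about 13 mm when squeezed fully open.
- throat (a point): Rim stop at the bottom of the clip's throat, z = -7 mm of the thermometer: the pan's rim touches here when the clip is pushed right down.
- head (a point): Middle of the white reading head on an arm of the +y half: it fills x 19 to 37, y 10 to 26, z 1 to 39 mm of the thermometer, beside the levers. The knife handles of the block (24 x 14 mm) stand 60 mm up the slope (+x) from the levers and end at z = 44 mm.
- probe_tip (a point): Tip of the 5 mm thick steel probe: x = 28, y = 18, z = -88 mm of the thermometer. It starts in a slot of the block, 10 mm wide along x and long enough along y for the clip to be squeezed open there.
- clamp (a joint): Opening of the sprung clip in rad: 0 shut on nothing (as at the start), 0.4 squeezed fully open, about 0.1 when it grips the pan's 4 mm wall. The spring always closes it (0.23 Nm shut, 0.43 Nm fully open).
- tea_canister: Bystander, loose: white round lidded canister, 92 mm across, 120 high mm. Origin: centre of its underside.
- oil_bottle: Bystander, loose: dark green square bottle with a red cap, 61 mm wide, 267 high mm. Origin: centre of its underside.
- pepper_mill: Bystander, loose: dark wooden mill, 58 mm across, 170 high mm. Origin: centre of its underside.
- spice_green: Bystander, loose: spice jar with a green label, 41 mm across, 105 high mm. Origin: centre of its underside.
- spice_blue: Bystander, loose: spice jar with a blue label, 41 mm across, 105 high mm. Origin: centre of its underside.
- sugar_canister: Bystander, loose: dark green square lidded canister, 87 mm wide, 110 high mm. Origin: centre of its underside.
- mug: Bystander, loose: white mug with its handle to its -y, 82 mm across, 93 high mm. Origin: centre of its underside.
- egg_timer: Bystander, loose: red and cream egg timer, 65 mm across, 64 high mm. Origin: centre of its underside.
- candle: Bystander, loose: tea light in a grey metal cup, 38 mm across, 16 high mm. Origin: centre of its underside.
- salt_shaker: Bystander, loose: glass shaker, 44 mm across, 90 high mm. Origin: centre of its underside.

How it is judged (in metres and radians):
On the way, in this order (a step that is already met when the one before it is completed fails the run):
1. The lid lies flat and knob up on the trivet, let go (horizontal distance between lid and trivet below 0.025 m and z of lid in the frame of trivet between 0.006 and 0.014 m and angle between lid's own z axis and vertical below 0.06 rad and contact force between the fingers and lid below 0.1 N and linear speed of lid below 0.03 m/s), for 0.2 s.
2. The thermometer is clipped on the pan's rim, let go (z of throat in the frame of pan between 0.09 and 0.1 m and horizontal distance between throat and pan between 0.068 and 0.082 m and angle between thermo's own z axis and vertical below 0.26 rad and value of joint clamp between 0.04 and 0.25 rad and horizontal distance between probe_tip and pan below 0.07 m and z of probe_tip in the frame of pan between 0.006 and 0.05 m and contact force between the fingers and thermo below 0.1 N and linear speed of thermo below 0.03 m/s), for 0.3 s.
At the end, for the whole second after the job is handed in: Lid flat, knob up, released, within 25 mm of the trivet's centre. Clip shut on the pan's wall (clamp 0.04 to 0.25), throat over the wall and at most 5 mm above the rim, within 15 deg of upright, probe tip inside the pan. Pan upright, moved under 30 mm. All at rest (all of step 1 and all of step 2 and angle between pan's own z axis and vertical below 0.05 rad and distance of pan from where it was at the start of the episode below 0.03 m); the robot touches nothing.
It fails at once if The lid is dropped (contact force between the fingers and lid below 0.1 N and linear speed of lid above 0.6 m/s).
It fails at once if The thermometer is dropped (contact force between the fingers and thermo below 0.1 N and linear speed of thermo above 0.6 m/s).
It fails at once if The pan is pushed 30 mm or more, or tipped (distance of pan from where it was at the start of the episode above 0.03 m or angle between pan's own z axis and vertical above 0.15 rad).
It fails at once if A bystander is pushed 30 mm or more, or knocked over (distance of any of tea_canister, oil_bottle, pepper_mill, spice_green, spice_blue, sugar_canister, mug, egg_timer, candle, salt_shaker from where it was at the start of the episode above 0.03 m or angle between any of tea_canister, oil_bottle, pepper_mill, spice_green, spice_blue, sugar_canister, mug, egg_timer, candle, salt_shaker's own z axis and vertical above 0.3 rad).
It also fails if it takes over 54 s, if anything falls off the work surface, if the arm or the gripper's body presses on something with over 40 N, if the wrist force passes 120 N, or if a joint passes its speed limit or range.

## Working session

There is one attempt and no reset: what is moved stays moved. The work goes in short steps, Python scripts to look and compute and a tool call to move; the robot and the scene stay as the last step left them, time stands still between calls to the robot, and variables do not carry over. Pictures are saved under pics/ and viewed, at most 10 in all, crops included, and the job is handed in when it is done.

Besides the shell and the picture viewer there is one more tool, called after "Request:" as a command line: name --pt "numbers of a row" for each row, then --argument value for the rest. move_arm: Moves the arm, as the interface text tells. Its arguments: {"type":"object","properties":{"dp":{"type":"array"},"yaw":{"type":"array"},"grip":{"type":"array"},"grip_force":{"type":"number"}},"required":["dp","yaw","grip"]}

```bash
ls; mkdir -p pics; python3 - <<'E'
from cell import r
import cv2,json,numpy as np
np.set_printoptions(precision=4,suppress=True)
s=r.read_state(); print(s['clock'],s['position'],s['orientation'],s['opening'],r.grasp_offset)
for n in ['scene','top']:
    c=r.camera(n); cv2.imwrite(f'pics/{n}0.png',cv2.resize(c['img'][:,:,::-1],(800,600),interpolation=cv2.INTER_CUBIC)); print(n,np.array(c['intrinsics']),np.array(c['eye']),np.array(c['attitude']))
E
```

```text
pics
0.0 [284.6933 611.3705 230.3297] [[-0.9066  0.4221 -0.0007]
 [ 0.4221  0.9066 -0.0017]
 [-0.0001 -0.0018 -1.    ]] 85.40324158442225 18.700000000000003
scene [[405.0633   0.     256.9368]
 [  0.     405.0633 187.8832]
 [  0.       0.       1.    ]] [ 239.6025 -649.8965  798.4598] [[ 0.8952 -0.3     0.3296]
 [-0.4457 -0.6011  0.6633]
 [-0.0009 -0.7407 -0.6718]]
top [[358.8367   0.     256.6488]
 [  0.     358.8367 192.7245]
 [  0.       0.       1.    ]] [ 501.1087    4.8842 1163.4632] [[-0.0043 -0.998   0.0632]
 [-0.9999  0.0053  0.0153]
 [-0.0156 -0.0632 -0.9979]]
```

View pics/scene0.png

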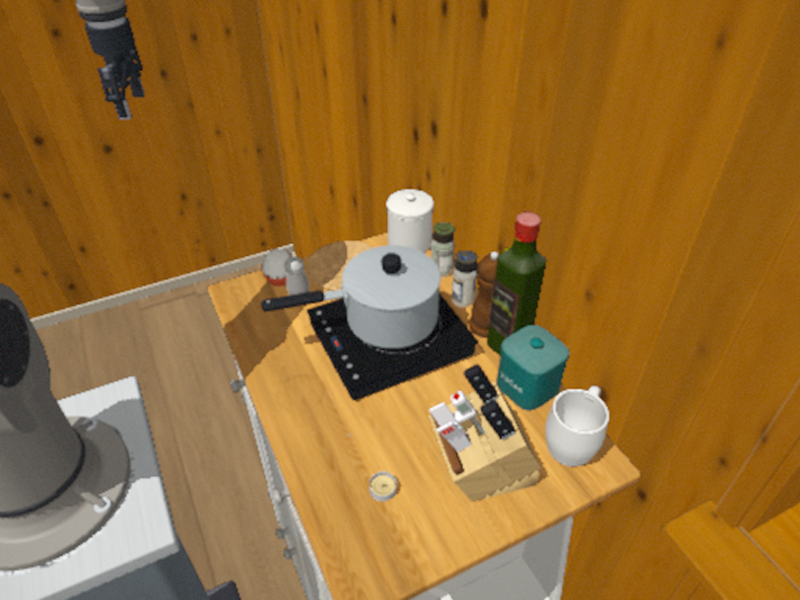

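View pics/top0.png

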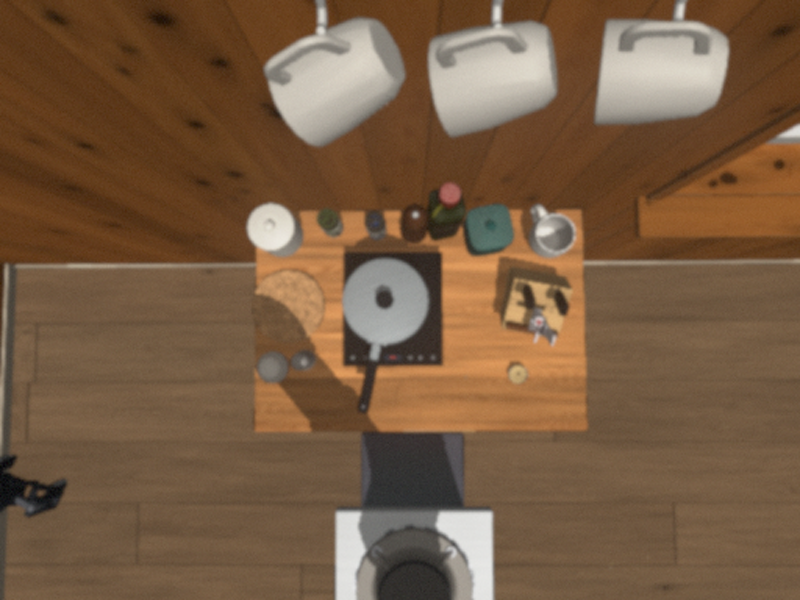

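The scene view shows the pan in the middle of the hob, with its knob at about (392,263). The trivet is behind and to the left of it, and the knife block with the white clip is at about (460,425). In the top view the knob is at (384,298), the trivet at about (290,303) and the clip at about (540,325). I'll enlarge both.

```bash
cat > h.py <<'E'
from cell import r
import cv2,numpy as np
np.set_printoptions(precision=3,suppress=True)
def ray(c,u,v):
    K=np.array(c['intrinsics']);d=np.array(c['attitude'])@np.linalg.solve(K,[u,v,1.]);return np.array(c['eye']),d
def onz(c,u,v,z):
    e,d=ray(c,u,v);return e+d*(z-e[2])/d[2]
def proj(c,P):
    P=np.atleast_2d(P);k=(P-np.array(c['eye']))@np.array(c['attitude']);k=k@np.array(c['intrinsics']).T;return k[:,:2]/k[:,2:]
def tri(obs):
    A=0;b=0
    for c,u,v in obs:
        e,d=ray(c,u,v);d=d/np.linalg.norm(d);M=np.eye(3)-np.outer(d,d);A=A+M;b=b+M@e
    return np.linalg.solve(A,b)
def crop(c,x0,y0,w,h,s,fn):
    im=cv2.resize(c['img'][y0:y0+h,x0:x0+w,::-1],None,fx=s,fy=s,interpolation=cv2.INTER_CUBIC)
    for i in range(0,w,20): cv2.line(im,(i*s,0),(i*s,5),(0,0,255),1);cv2.putText(im,str(x0+i),(i*s,14),0,.35,(0,0,255),1)
    for i in range(0,h,20): cv2.line(im,(0,i*s),(5,i*s),(0,0,255),1);cv2.putText(im,str(y0+i),(6,i*s+4),0,.35,(0,0,255),1)
    cv2.imwrite(fn,im)
E
python3 - <<'E'
from h import *
import pickle
t=r.camera('top');s=r.camera('scene');pickle.dump((t,s),open('c0.pkl','wb'))
crop(t,155,125,225,150,3,'pics/a.png')
a=cv2.imread('pics/a.png')
crop(s,260,225,100,100,5,'pics/b.png')
crop(t,300,155,80,75,7,'pics/c.png')
b=cv2.imread('pics/b.png');c=cv2.imread('pics/c.png');print(a.shape,b.shape,c.shape)
E
```

```text
(450, 675, 3) (500, 500, 3) (525, 560, 3)
```

View pics/a.png

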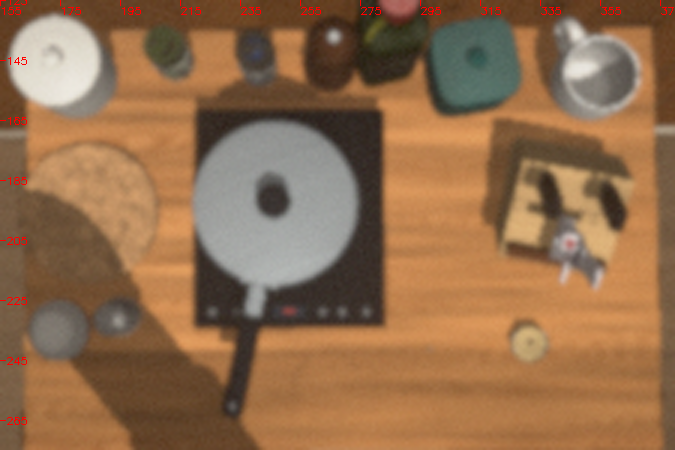

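View pics/b.png

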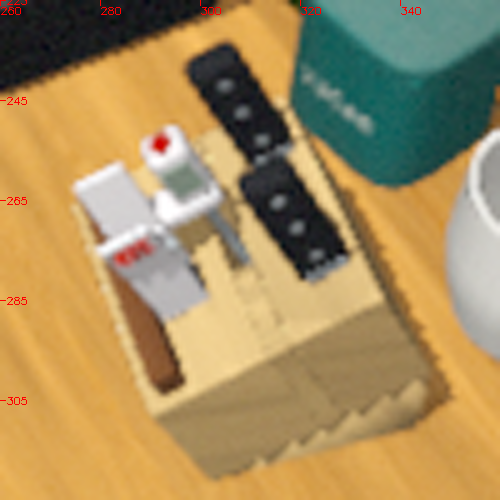

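View pics/c.png

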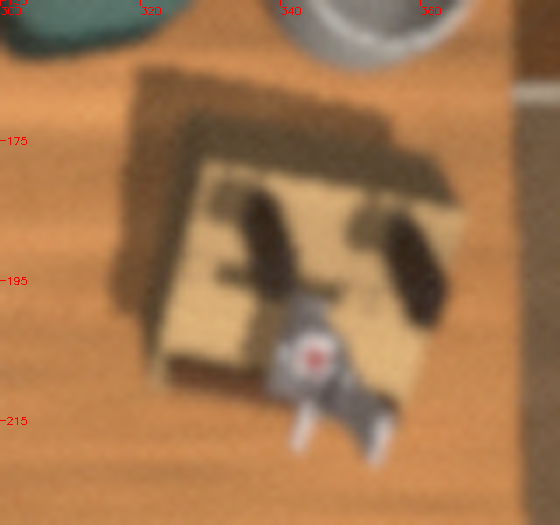

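```bash
cat > fit.py <<'E'
from h import *
import pickle
from scipy.optimize import least_squares
t,s=pickle.load(open('c0.pkl','rb'))
A=lambda u,v:(155+u/3,125+v/3)
B=lambda u,v:(260+u/5,225+v/5)
C=lambda u,v:(300+u/7,155+v/7)
print('lid c',onz(t,*A(275.5,203.5),133),'trivet',onz(t,*A(88,211),10))
print('lid knob top tri',tri([(t,*A(272,199)),(s,391.5*.64,260*.64)]))
for n,p in dict(hobTL=(196,110),hobTR=(382,110),hobBR=(384,326),hobBL=(196,326)).items(): print(n,onz(t,*A(*p),40))
print('handle end',onz(t,*A(232,410),120))
for n,p,z in [('tea',(56,60),120),('green',(167,45),105),('egg',(59,329),64),('salt',(117,316),90),('candle',(528,343),16),('sugar',(477,57),110)]: print(n,onz(t,*A(*p),z))
def R(psi,l=.45):
    c,sn=np.cos(l),np.sin(l);Rb=np.array([[np.cos(psi),-np.sin(psi),0],[np.sin(psi),np.cos(psi),0],[0,0,1]])
    return Rb@np.array([[c,0,-sn],[0,1,0],[sn,0,c]])
obs=[(s,(-11,17,44),B(76,188)),(s,(11,17,44),B(122,165)),(s,(-11,-17,44),B(100,248)),(s,(11,-17,44),B(158,225)),
 (s,(28,18,39),B(160,143)),(t,(28,18,39),C(315,358)),(t,(0,17,44),C(298,448)),(t,(0,-17,44),C(376,460))]
f=lambda p:np.concatenate([(proj(c,R(p[3])@np.array(P)+p[:3])-np.array(uv)).ravel() for c,P,uv in obs])
o=least_squares(f,[450,-250,170,-.17],x_scale=[10,10,10,.1]);print('thermo',o.x);print(f(o.x).reshape(-1,2))
Rt=R(o.x[3])
for P in [(0,0,32),(0,0,-36),(28,18,-88),(28,18,39),(60,0,44)]: print(P,Rt@np.array(P)+o.x[:3])
E
python3 fit.py
```

```text
lid c [566.235  48.913 133.   ] trivet [566.987 256.169  10.   ]
lid knob top tri [569.078  50.286 168.057]
hobTL [671.231 136.411  40.   ]
hobTR [669.929 -59.296  40.   ]
hobBR [444.215 -59.376  40.   ]
hobBL [444.903 135.937  40.   ]
handle end [368.502  91.794 120.   ]
tea [709.565 265.028 120.   ]
green [726.848 157.888 105.   ]
egg [443.554 273.05   64.   ]
salt [457.584 208.894  90.   ]
candle [ 424.604 -212.509   16.   ]
sugar [ 711.473 -149.401  110.   ]
thermo [ 515.917 -242.286  114.67    -0.164]
[[-1.387 -0.281]
 [-0.97  -1.047]
 [-0.479  1.37 ]
 [-2.148  0.475]
 [-0.379 -0.012]
 [ 0.222 -0.399]
 [ 0.958 -3.453]
 [ 1.901 -3.226]]
(0, 0, 32) [ 502.186 -240.011  143.484]
(0, 0, -36) [ 531.365 -244.846   82.254]
(28, 18, -88) [ 581.495 -234.907   47.61 ]
(28, 18, 39) [ 526.998 -225.877  161.967]
(60, 0, 44) [ 550.336 -247.99   180.388]
```

The lid centre is about (567,49), the trivet (567,256) and the thermometer grip point about (502,-240,143). I'll go to the lid first.

Request:
move_arm --pt "-1.5 -1.2 0" --pt "-3 -2.4 0" --pt "-3.5 -2.8 0" --pt "-3.5 -2.8 0" --pt "-3.5 -2.8 0" --pt "-3.5 -2.8 0" --pt "-3.5 -2.8 0" --pt "-3.5 -2.8 0" --pt "-3.5 -2.8 0" --pt "-3.5 -2.8 0" --yaw '[0,0,0,0,0,0,0,0,0,0]' --grip '[1,1,1,1,1,1,1,1,1,1]' --grip_force 40

```text
clock: 1.2
position: [470.3, 237.3, 231.4]
orientation: [[-0.907, 0.422, 0.0], [0.422, 0.907, 0.0], [-0.0, 0.0, -1.0]]
ft_force: [0.8, 0.5, -0.4]
opening: 85.6
finger_force: 0.0
```

Request:
move_arm --pt "-3.4 -2.6 0" --pt "-3.4 -2.6 0" --pt "-3.4 -2.6 0" --pt "-3.4 -2.6 0" --pt "-2.2 -1.7 0" --pt "-1.1 -0.9 1" --pt "0 0 2.3" --pt "0 0 2.4" --pt "0 0 1.6" --pt "0 0 0.8" --yaw '[0,0,0,0,0,0,0,0,0,0]' --grip '[1,1,1,1,1,1,1,1,1,1]'

```text
clock: 2.2
position: [567.1, 49.7, 148.6]
orientation: [[-0.907, 0.422, -0.003], [0.422, 0.907, -0.001], [0.002, -0.002, -1.0]]
ft_force: [-0.4, -0.3, -0.5]
opening: 85.3
finger_force: 0.0
```

Request:
move_arm --pt "0 0 0" --pt "0 0 0" --pt "0 0 0" --pt "0 0 0" --pt "0 0 0" --pt "0 0 0" --pt "0 0 0" --pt "0 0 0" --yaw '[0,0,0,0,0,0,0,0]' --grip '[0.7,0.5,0.3,0.2,0.2,0.2,0.2,0.2]'

```text
clock: 3.0
position: [568.8, 50.0, 151.5]
orientation: [[-0.907, 0.422, 0.002], [0.422, 0.907, 0.001], [-0.001, 0.001, -1.0]]
ft_force: [-1.9, -0.1, 5.8]
opening: 29.6
finger_force: 39.5
```

Request:
move_arm --pt "0 0 -0.5" --pt "0 0 -1" --pt "0 0 -1.5" --pt "0 0 -2" --pt "0.5 1.1 -1" --pt "1.2 2.6 0" --pt "1.4 3 0" --pt "1.4 3 0" --pt "1.4 3 0" --pt "1.4 3 0" --yaw '[0,0,0,0,0,0,0,0,0,0]' --grip '[0.2,0.2,0.2,0.2,0.2,0.2,0.2,0.2,0.2,0.2]'

```text
clock: 4.0
position: [567.5, 225.5, 210.3]
orientation: [[-0.907, 0.421, -0.0], [0.421, 0.907, 0.0], [0.001, 0.0, -1.0]]
ft_force: [0.5, -1.0, -3.0]
opening: 30.3
finger_force: 40.0
```

```bash
python3 - <<'E'
from h import *
s=r.read_state();print(s['position'],s['opening'],s['finger_force'],s['ft_force'])
c=r.camera('top');cv2.imwrite('pics/d.png',cv2.resize(np.hstack([c['img'][125:275,140:340],r.camera('scene')['img'][120:270,130:330]])[:,:,::-1],None,fx=2,fy=2,interpolation=cv2.INTER_CUBIC))
E
```

```text
[567.524 225.46  210.3  ] 30.304072841106397 40.03086107200943 [ 0.477 -1.034 -3.024]
```

View pics/d.png

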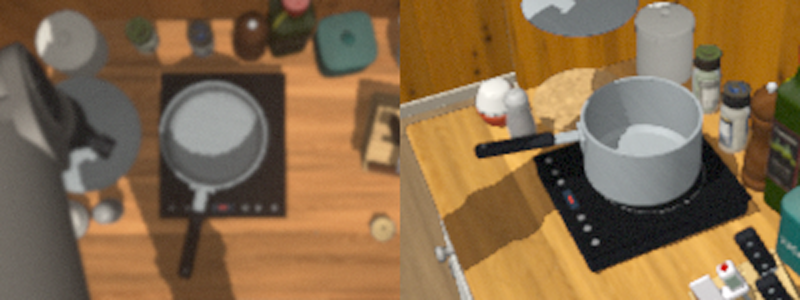

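Request:
move_arm --pt "0.9 1.9 0" --pt "0.5 1 1" --pt "0 0 2.5" --pt "0 0 3" --pt "0 0 3" --pt "0 0 3" --pt "0 0 2" --pt "0 0 1.5" --pt "0 0 0.7" --pt "0 0 0.3" --yaw '[0,0,0,0,0,0,0,0,0,0]' --grip '[0.2,0.2,0.2,0.2,0.2,0.2,0.2,0.2,0.2,0.2]'

```text
clock: 5.1
position: [567.6, 255.2, 39.8]
orientation: [[-0.907, 0.422, -0.001], [0.422, 0.907, -0.0], [0.0, -0.0, -1.0]]
ft_force: [0.4, -0.6, -2.0]
opening: 30.2
finger_force: 40.2
```

Request:
move_arm --pt "0 0 0.3" --pt "0 0 0.2" --pt "0 0 0.1" --pt "0 0 0" --yaw '[0,0,0,0]' --grip '[0.2,0.2,0.2,0.2]'

```text
clock: 5.5
position: [568.0, 255.3, 34.7]
orientation: [[-0.907, 0.422, 0.001], [0.422, 0.907, 0.0], [-0.0, 0.001, -1.0]]
ft_force: [-0.2, -0.7, -2.0]
opening: 30.0
finger_force: 40.2
```

Request:
move_arm --pt "0 0 0.1" --pt "0 0 0.1" --pt "0 0 0.1" --pt "0 0 0" --yaw '[0,0,0,0]' --grip '[0.2,0.2,0.2,0.2]'

```text
clock: 5.9
position: [567.9, 255.3, 32.5]
orientation: [[-0.906, 0.422, 0.0], [0.422, 0.906, 0.001], [0.0, 0.001, -1.0]]
ft_force: [-3.3, -0.7, 8.0]
opening: 30.3
finger_force: 41.1
```

Request:
move_arm --pt "0 0 0" --pt "0 0 0" --pt "0 0 0" --pt "0 0 0" --pt "0 0 -1" --pt "0 0 -3" --pt "0 0 -4" --pt "0 0 -4" --pt "0 0 -4" --pt "0 0 -3" --yaw '[0,0,0,0,0,0,0,0,-7.8,-7.8]' --grip '[0.6,1,1,1,1,1,1,1,1,1]'

```text
clock: 6.9
position: [568.5, 255.3, 225.0]
orientation: [[-0.987, 0.158, 0.003], [0.158, 0.987, 0.001], [-0.003, 0.002, -1.0]]
ft_force: [0.3, -0.3, 0.6]
opening: 85.6
finger_force: 0.0
```

Request:
move_arm --pt "-0.3 -2 -1" --pt "-0.6 -3.5 0" --pt "-0.8 -4.3 0" --pt "-0.8 -4.3 0" --pt "-0.8 -4.3 0" --pt "-0.8 -4.3 0" --pt "-0.8 -4.3 0" --pt "-0.8 -4.3 0" --pt "-0.8 -4.3 0" --pt "-0.8 -4.3 0" --yaw '[0,0,0,0,0,0,0,0,0,0]' --grip '[1,1,1,1,1,1,1,1,1,1]'

```text
clock: 7.9
position: [573.3, -153.2, 230.9]
orientation: [[-0.986, 0.167, -0.001], [0.167, 0.986, 0.0], [0.001, -0.0, -1.0]]
ft_force: [1.0, 0.4, -1.2]
opening: 85.4
finger_force: 0.0
```

Request:
move_arm --pt "2 -2.4 -1" --pt "2 -2.4 -1" --pt "2 -2.4 0" --pt "0 0 0" --yaw '[0,0,0,0]' --grip '[1,1,1,1]'

```text
clock: 8.3
position: [499.1, -216.5, 251.2]
orientation: [[-0.985, 0.173, -0.002], [0.173, 0.985, -0.001], [0.002, -0.001, -1.0]]
ft_force: [-0.6, 0.0, 0.1]
opening: 85.2
finger_force: 0.0
```

```bash
python3 - <<'E'
from h import *
import pickle
s=r.read_state();print(s['position'],s['q'])
w=r.camera('wrist');pickle.dump(w,open('w.pkl','wb'));print(w['eye'],w['attitude'],w['intrinsics'])
P=[(502.2,-240,143.5),(531,-245,82),(527,-226,162)];print(proj(w,P))
im=cv2.resize(w['img'][:,:,::-1],(768,576),interpolation=cv2.INTER_CUBIC);cv2.imwrite('pics/e.png',im)
E
```

```text
[ 499.109 -216.547  251.225] [ 0.004  0.247  0.348  1.865 -0.095  1.047  1.786]
[ 427.104 -203.905  392.324] [[ 0.174  0.944  0.282]
 [ 0.985 -0.166 -0.052]
 [-0.003  0.286 -0.958]] [[290.491   0.    255.563]
 [  0.    290.491 189.571]
 [  0.      0.      1.   ]]
[[231.293 195.758]
 [236.476 203.671]
 [251.155 226.7  ]]
```

View pics/e.png

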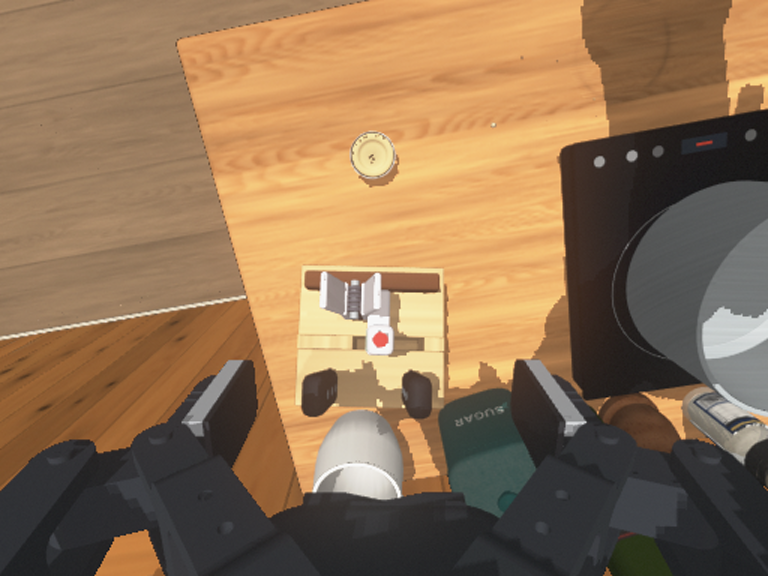

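The wrist view shows the clip very clearly. The hinge spring is at about (353,300), the levers at about (330,295) and (372,290), and the red mark on the head at (380,339). I'll enlarge it with the fitted model drawn on top.

```bash
python3 - <<'E'
from h import *
import pickle
from fit import R
w=pickle.load(open('w.pkl','rb'))
x0,y0,W,H,s=190,170,75,85,5
im=cv2.resize(w['img'][y0:y0+H,x0:x0+W,::-1],None,fx=s,fy=s,interpolation=cv2.INTER_CUBIC)
b=im.copy()
Rt=R(-.164);o=np.array([515.9,-242.3,114.7])
def L(pts,col):
    q=((proj(w,(Rt@np.array(pts,float).T).T+o)-[x0,y0]+.5)*s).astype(int);cv2.polylines(b,[q],True,col,1)
for y in(18,-18):L([(-11,y,44),(11,y,44),(11,y*.3,0),(-11,y*.3,0)],(255,0,0))
L([(19,10,39),(37,10,39),(37,26,39),(19,26,39)],(0,255,0));L([(-13,0,0),(13,0,0)],(0,0,255))
for i in range(0,W,10):cv2.putText(im,str(x0+i),(i*s,8),0,.3,(0,0,255),1)
for i in range(0,H,10):cv2.putText(im,str(y0+i),(0,i*s+4),0,.3,(0,0,255),1)
cv2.imwrite('pics/f.png',np.hstack([im,b]))
E
```

```text
lid c [566.235  48.913 133.   ] trivet [566.987 256.169  10.   ]
lid knob top tri [569.078  50.286 168.057]
hobTL [671.231 136.411  40.   ]
hobTR [669.929 -59.296  40.   ]
hobBR [444.215 -59.376  40.   ]
hobBL [444.903 135.937  40.   ]
handle end [368.502  91.794 120.   ]
tea [709.565 265.028 120.   ]
green [726.848 157.888 105.   ]
egg [443.554 273.05   64.   ]
salt [457.584 208.894  90.   ]
candle [ 424.604 -212.509   16.   ]
sugar [ 711.473 -149.401  110.   ]
thermo [ 515.917 -242.286  114.67    -0.164]
[[-1.387 -0.281]
 [-0.97  -1.047]
 [-0.479  1.37 ]
 [-2.148  0.475]
 [-0.379 -0.012]
 [ 0.222 -0.399]
 [ 0.958 -3.453]
 [ 1.901 -3.226]]
(0, 0, 32) [ 502.186 -240.011  143.484]
(0, 0, -36) [ 531.365 -244.846   82.254]
(28, 18, -88) [ 581.495 -234.907   47.61 ]
(28, 18, 39) [ 526.998 -225.877  161.967]
(60, 0, 44) [ 550.336 -247.99   180.388]
```

View pics/f.png

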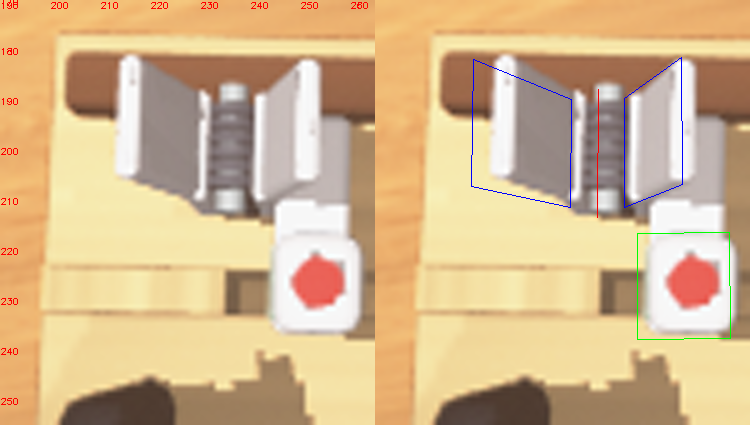

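```bash
python3 - <<'E'
import io,contextlib
with contextlib.redirect_stdout(io.StringIO()):
    from fit import *
w=pickle.load(open('w.pkl','rb'))
D=lambda u,v:(190+u/5-.5,170+v/5-.5)
ob2=[(w,(-11,-18,44),D(121,59)),(w,(11,-18,44),D(116,177)),(w,(-11,18,44),D(318,63)),(w,(11,18,44),D(319,180)),
(w,(28,18,39),D(318,285)),(w,(0,0,4),D(232,148))]
allo=obs[:6]+ob2;W=np.array([.6]*6+[2]*6)
f=lambda p:np.concatenate([k*(proj(c,R(p[3])@np.array(P)+p[:3])-np.array(uv)).ravel() for k,(c,P,uv) in zip(W,allo)])
for free in (0,1):
    o=least_squares(f,[516,-242,115,-.17],loss='soft_l1',x_scale=[10,10,10,.1]);
print(o.x);print((f(o.x).reshape(-1,2)/W[:,None]))
Rt=R(o.x[3])
for P in [(0,0,32),(0,0,-36),(28,18,-88),(28,18,39)]: print(P,Rt@np.array(P)+o.x[:3])
# only wrist
W2=np.array([2]*6);g=lambda p:np.concatenate([(proj(c,R(p[3])@np.array(P)+p[:3])-np.array(uv)).ravel() for c,P,uv in ob2])
o=least_squares(g,o.x,x_scale=[10,10,10,.1]);print('wrist only',o.x,R(o.x[3])@[0,0,32]+o.x[:3])
print('hob right edge',[onz(w,u/1.5,v/1.5,40) for u,v in((563,148),(583,398))],'block left front', onz(w,443/1.5,268/1.5,50),onz(w,300/1.5,268/1.5,50))
E
```

```text
[ 518.203 -241.013  107.569   -0.194]
[[-0.669  0.643]
 [-0.238  0.155]
 [-0.289  2.321]
 [-1.941  1.72 ]
 [ 0.387  1.41 ]
 [-0.718 -1.32 ]
 [-0.234 -0.317]
 [-0.279  0.688]
 [ 0.788 -0.328]
 [ 0.097  0.877]
 [-0.077 -0.444]
 [ 0.126  0.181]]
(0, 0, 32) [ 504.546 -238.327  136.384]
(0, 0, -36) [ 533.567 -244.034   75.153]
(28, 18, -88) [ 583.973 -235.602   40.509]
(28, 18, 39) [ 529.77  -224.943  154.866]
wrist only [ 518.928 -241.369  104.98    -0.193] [ 505.267 -238.702  133.794]
hob right edge [array([446.597, -67.639,  40.   ]), array([669.034, -62.218,  40.   ])] block left front [ 522.483 -172.546   50.   ] [ 502.405 -286.769   50.   ]
```

```bash
python3 - <<'E'
from h import *
import pickle
w=pickle.load(open('w.pkl','rb'));t,s=pickle.load(open('c0.pkl','rb'))
p=tri([(w,190+67/5-.5,170+83/5-.5),(s,260+170/5,225+383/5)]);print(p,proj(w,p),proj(s,p))
d=(p-[504.7,-238.4,136.4]);R=np.array([[np.cos(.19),-np.sin(.19),0],[np.sin(.19),np.cos(.19),0],[0,0,1]]);b=R@d;print('block',b,'thermo x,z',b[0]*.9+b[2]*.435,32-b[0]*.435+b[2]*.9)
E
```

```text
[ 506.137 -278.771   78.901] [[202.913 187.084]] [[293.498 301.82 ]]
block [  9.035 -39.373 -57.499] thermo x,z -16.880680820646344 -23.679617776618148
```

Request:
move_arm --pt "0 0 0" --pt "0 0 0" --pt "0 0 0" --pt "0 0 0" --pt "0 0 0" --pt "0 0 0" --pt "0 0 0" --pt "0 0 0" --pt "0 0 0" --pt "0 0 0" --yaw '[8.5,8.5,8.5,8.5,8.5,8.5,8.5,8.5,8.5,8.5]' --grip '[1,1,1,1,1,1,1,1,1,1]' --grip_force 25

```text
clock: 9.35
position: [504.0, -210.9, 250.7]
orientation: [[0.083, 0.997, -0.001], [0.997, -0.083, 0.0], [0.0, -0.001, -1.0]]
ft_force: [0.2, 0.6, -0.5]
opening: 85.4
finger_force: 0.0
```

Request:
move_arm --pt "0 0 0" --pt "0 0 0" --pt "0 0 0" --pt "0 0 0" --pt "0 0 0" --pt "0 0 0" --pt "0 0 0" --pt "0 0 0" --pt "0 0 0" --pt "0 0 0" --yaw '[8.5,8.5,8.5,8.5,8.5,8.5,8.5,8.5,8.5,8.5]' --grip '[1,1,1,1,1,1,1,1,1,1]'

```text
clock: 10.35
position: [504.0, -210.9, 250.8]
orientation: [[1.0, 0.004, -0.001], [0.004, -1.0, 0.0], [-0.001, -0.0, -1.0]]
ft_force: [0.1, 0.6, -0.1]
opening: 85.7
finger_force: 0.0
```

Request:
move_arm --pt "0 0 0" --pt "0 0 0" --pt "0 0 0" --yaw '[6,5,0]' --grip '[1,1,1]'

```text
clock: 10.65
position: [504.0, -210.9, 250.8]
orientation: [[0.984, -0.181, -0.001], [-0.181, -0.984, -0.0], [-0.001, 0.0, -1.0]]
ft_force: [1.2, 0.7, -0.3]
opening: 85.5
finger_force: 0.0
```

```bash
python3 - <<'E'
from h import *
s=r.read_state();O=np.array(s['orientation']);p=np.array(s['position']);print(p,O,s['q'],s['clock'])
print('dp tool mm',O.T@(np.array([502.7,-238.5,119])-p),'yaw err deg',np.degrees(np.arctan2(O[0,0],O[1,0])))
E
```

```text
[ 504.039 -210.852  250.751] [[ 0.984 -0.181 -0.001]
 [-0.181 -0.984 -0.   ]
 [-0.001  0.    -1.   ]] [-0.473  0.354  0.963  1.886 -0.33   1.072 -1.13 ] 10.65
dp tool mm [  3.816  27.401 131.754] yaw err deg 100.41930227698573
```

Request:
move_arm --pt "0.2 1.3 0" --pt "0.2 1.4 0" --pt "0 0 2" --pt "0 0 2.5" --pt "0 0 2.5" --pt "0 0 2.5" --pt "0 0 2" --pt "0 0 1.2" --pt "0 0 0.5" --pt "0 0 0" --yaw '[0.5,0,0,0,0,0,0,0,0,0]' --grip '[1,1,1,1,1,1,1,1,1,1]'

```text
clock: 11.65
position: [502.8, -238.9, 119.1]
orientation: [[0.982, -0.188, -0.001], [-0.188, -0.982, 0.0], [-0.001, -0.0, -1.0]]
ft_force: [0.4, 1.0, 0.6]
opening: 85.2
finger_force: 0.0
```

```bash
python3 - <<'E'
from h import *
s=r.read_state();print(s['position'],s['ft_force'])
w=r.camera('wrist');a=cv2.resize(w['img'][:,:,::-1],(512,384));b=cv2.resize(r.camera('scene')['img'][215:295,250:340,::-1],(432,384),interpolation=cv2.INTER_CUBIC)
cv2.imwrite('pics/g.png',cv2.resize(np.hstack([a,b[:,:288]]),(800,384)))
E
```

```text
[ 502.841 -238.85   119.118] [0.45  0.956 0.624]
```

View pics/g.png

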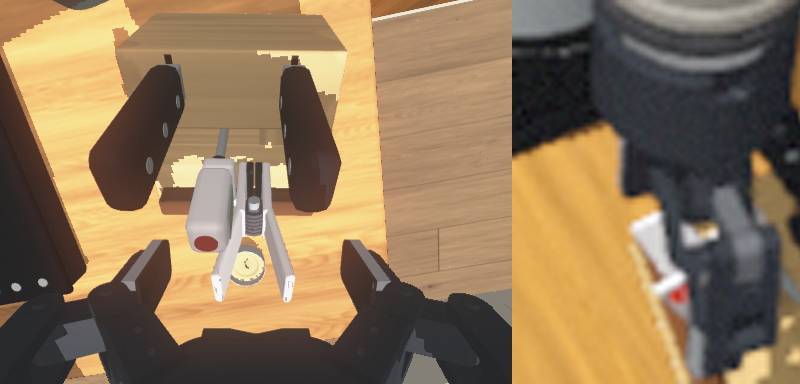

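Both pictures show the clip centred between the fingers: levers at 218 and 292, pads at 160 and 352. Closing now.

Request:
move_arm --pt "0 0 0" --pt "0 0 0" --pt "0 0 0" --pt "0 0 0" --pt "0 0 0" --pt "0 0 0" --pt "0 0 0" --pt "0 0 0" --pt "0 0 0" --pt "0 0 0" --yaw '[0,0,0,0,0,0,0,0,0,0]' --grip '[0.7,0.5,0.4,0.3,0.2,0.15,0.1,0.1,0.1,0.1]'

```text
clock: 12.75
position: [503.1, -238.2, 120.0]
orientation: [[0.982, -0.188, 0.0], [-0.188, -0.982, 0.002], [0.0, -0.002, -1.0]]
ft_force: [-2.0, 2.9, 8.2]
opening: 17.7
finger_force: 28.5
```

Request:
move_arm --pt "-0.1 0 -0.2" --pt "-0.2 0 -0.42" --pt "-0.29 0 -0.6" --pt "-0.29 0 -0.6" --pt "-0.39 0 -0.8" --pt "-0.39 0 -0.8" --pt "-0.39 0 -0.8" --pt "-0.39 0 -0.8" --pt "-0.39 0 -0.8" --pt "-0.29 0 -0.6" --yaw '[0,0,0,0,0,0,0,0,0,0]' --grip '[0.1,0.1,0.1,0.1,0.1,0.1,0.1,0.1,0.1,0.1]'

```text
clock: 13.75
position: [472.0, -233.1, 184.3]
orientation: [[0.982, -0.189, 0.001], [-0.189, -0.982, 0.0], [0.001, -0.0, -1.0]]
ft_force: [0.2, 0.4, -0.7]
opening: 17.6
finger_force: 27.6
```

```bash
python3 - <<'E'
from h import *
s=r.read_state();print(s['position'],s['ft_force'],s['opening'],s['finger_force'])
w=r.camera('wrist');sc=r.camera('scene')
a=w['img'][:,:,::-1][:, 60:360];b=cv2.resize(sc['img'][180:300,220:340,::-1],(384,384),interpolation=cv2.INTER_CUBIC)
cv2.imwrite('pics/i.png',np.hstack([a,b]))
E
```

```text
[ 471.976 -233.052  184.318] [ 0.152  0.388 -0.724] 17.626383932002266 27.631378769874573
```

View pics/i.png

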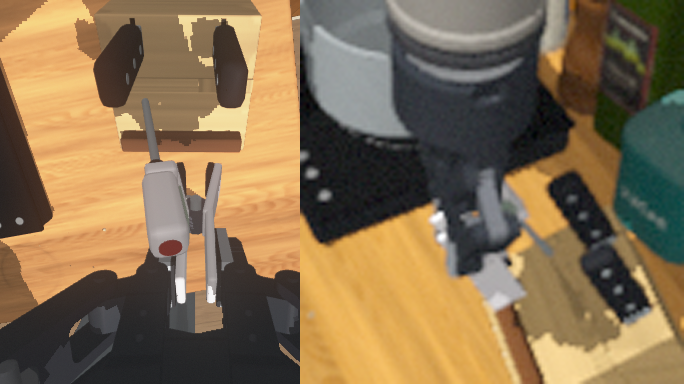

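The clip is held open with the probe clear of the block, still leaning. I can't tilt the tool, so I'll turn the clip upright in the grip by pushing the probe tip against the fixed hob's side. First I'll back away and turn.

Request:
move_arm --pt "-1 0 -1" --pt "-1.3 0 -1.3" --pt "-1.2 0 -0.7" --pt "0 0 0" --pt "0 0 0" --pt "0 0 0" --pt "0 0 0" --pt "0 0 0" --pt "0 0 0" --pt "0 0 0" --yaw '[0,0,0,-8.4,-8.4,-8.4,-8.4,-8.4,-8.4,-8.4]' --grip '[0.1,0.1,0.1,0.1,0.1,0.1,0.1,0.1,0.1,0.1]'

```text
clock: 14.85
position: [437.8, -226.4, 213.3]
orientation: [[0.666, 0.746, -0.0], [0.746, -0.666, 0.0], [-0.0, -0.0, -1.0]]
ft_force: [-0.0, -0.7, -1.2]
opening: 17.3
finger_force: 27.6
```

Request:
move_arm --pt "0 0 0" --pt "0 0 0" --pt "0 0 0" --pt "0 0 0" --pt "0 0 0" --pt "1 1 0" --pt "2.2 2 0" --pt "2.2 2 0" --pt "1.2 1.2 0" --pt "0 0 0" --yaw '[-8.4,-8.4,-8.4,-8.4,-8.4,0,0,0,0,0]' --grip '[0.1,0.1,0.1,0.1,0.1,0.1,0.1,0.1,0.1,0.1]'

```text
clock: 15.85
position: [502.0, -157.7, 213.1]
orientation: [[-0.001, 1.0, 0.0], [1.0, 0.001, 0.0], [0.0, 0.0, -1.0]]
ft_force: [0.0, -0.1, -0.1]
opening: 18.2
finger_force: 27.6
```

```bash
cat > lean.py <<'E'
from h import *
from scipy.optimize import least_squares
def lean():
    s=r.read_state();O=np.array(s['orientation']);p=np.array(s['position']);w=r.camera('wrist');im=w['img'].astype(int)
    m=(im[:,:,0]>1.8*im[:,:,1]+15)&(im[:,:,0]>1.8*im[:,:,2]+15);m[:150]=0;m[330:]=0
    n,lab,st,ce=cv2.connectedComponentsWithStats(m.astype(np.uint8));k=[(st[i,4],ce[i]) for i in range(1,n) if st[i,4]>25]
    print(s['clock'],p,s['q'][6],s['ft_force'],s['opening'],'red',k)
    piv=p+np.array([0,0,16.4])
    cb,sb=np.cos(.2),np.sin(.2)
    def pts(l):
        P=[np.array([28,cb*18-sb*39,cb*39+sb*18]),np.array([28,cb*18+sb*88,-cb*88+sb*18]),np.array([0,0,-7]),np.array([0,0,-36])]
        c,sn=np.cos(l),np.sin(l);X=O[:,0];Y=-O[:,1];Z=np.array([0,0,1.])
        R=np.column_stack([c*X+sn*Z,Y,c*Z-sn*X]);return [piv+R@(q-[2*0,0,32]) for q in P]
    if k:
        k.sort(key=lambda a:-a[0]);f=lambda x:(proj(w,pts(x[0])[0])[0]-k[0][1])
        o=least_squares(f,[.3]);print('lean',o.x,'res px',o.fun);
        for n,q in zip(('red','tip','throat','jaw'),pts(o.x[0])):print(n,q)
    return w
if __name__=='__main__': lean()
E
python3 lean.py
```

```text
15.85 [ 502.01  -157.699  213.144] 0.370440757369554 [ 0.04  -0.095 -0.055] 18.24315123609974 red [(np.int32(218), array([228.739, 247.05 ]))]
lean [0.537] res px [1.444 0.049]
red [ 492.091 -138.669  252.291]
tip [466.773 -75.019 145.356]
throat [ 501.982 -137.745  196.038]
jaw [ 501.962 -122.907  171.124]
```

Request:
move_arm --pt "0 0 1.5" --pt "0 0 2.5" --pt "0 0 2.5" --pt "0 0 2.5" --pt "0 0 1.5" --pt "0 0 0.7" --pt "0 0 0" --pt "0.6 0 0" --pt "0.6 0 0" --pt "0.6 0 0" --yaw '[0,0,0,0,0,0,0,0,0,0]' --grip '[0.1,0.1,0.1,0.1,0.1,0.1,0.1,0.1,0.1,0.1]'

```text
clock: 16.9
position: [500.5, -141.8, 102.2]
orientation: [[0.001, 1.0, 0.001], [1.0, -0.001, 0.0], [0.0, 0.001, -1.0]]
ft_force: [0.2, -0.5, -0.3]
opening: 17.8
finger_force: 27.6
```

```bash
python3 lean.py
```

```text
16.9 [ 500.496 -141.808  102.224] 0.4488730862313965 [ 0.223 -0.517 -0.266] 17.803095082212096 red [(np.int32(215), array([228.837, 246.702]))]
lean [0.533] res px [1.495 0.05 ]
red [ 490.622 -122.668  141.286]
tip [465.453 -59.369  34.077]
throat [ 500.515 -121.983   85.043]
jaw [ 500.53  -107.241   60.073]
```

Request:
move_arm --pt "0.4 0 0.2" --pt "0.4 0 0" --pt "0.4 0 0" --pt "0.4 0 -0.1" --pt "0.4 0 -0.1" --pt "0.4 0 -0.2" --pt "0.4 0 -0.2" --pt "0 0 0" --yaw '[0,0,0,0,0,0,0,0]' --grip '[0.1,0.1,0.1,0.1,0.1,0.1,0.1,0.1]'

```text
clock: 17.75
position: [500.3, -113.8, 105.8]
orientation: [[0.0, 1.0, 0.0], [1.0, -0.0, 0.0], [0.0, 0.0, -1.0]]
ft_force: [0.6, -3.1, 0.9]
opening: 18.1
finger_force: 27.9
```

```bash
python3 lean.py
```

```text
17.75 [ 500.251 -113.799  105.791] 0.3883448760587066 [ 0.602 -3.055  0.88 ] 18.08865156515287 red [(np.int32(311), array([230.572, 235.347]))]
lean [0.376] res px [0.116 0.006]
red [490.365 -91.358 141.6  ]
tip [465.149 -45.597  25.85 ]
throat [500.256 -99.463  85.927]
jaw [500.259 -88.803  58.961]
```

Request:
move_arm --pt "0.4 0 -0.1" --pt "0.4 0 -0.1" --pt "0.4 0 -0.1" --pt "0.4 0 -0.1" --pt "0.4 0 0" --pt "0.4 0 0" --pt "0.4 0 0" --pt "0 0 0" --yaw '[0,0,0,0,0,0,0,0]' --grip '[0.1,0.1,0.1,0.1,0.1,0.1,0.1,0.1]'

```text
clock: 18.6
position: [500.0, -85.6, 109.4]
orientation: [[0.0, 1.0, -0.0], [1.0, -0.0, 0.0], [0.0, -0.0, -1.0]]
ft_force: [1.2, -2.2, -0.4]
opening: 17.7
finger_force: 28.3
```

```bash
python3 lean.py
```

```text
18.6 [499.982 -85.65  109.361] 0.3254195337862539 [ 1.197 -2.191 -0.406] 17.723439444382844 red [(np.int32(327), array([231.823, 222.128]))]
lean [0.168] res px [-0.449 -0.033]
red [490.099 -59.683 140.127]
tip [464.876 -38.822  17.435]
throat [499.985 -79.116  87.315]
jaw [499.987 -74.258  58.728]
```

Request:
move_arm --pt "0.4 0 0" --pt "0.4 0 0" --pt "0 0 0" --pt "-0.8 0 -0.3" --pt "-1 0 -2" --pt "0 0 -3" --pt "0 0 -3" --pt "0 0 -3" --pt "0 0 0" --pt "0 0 0" --yaw '[0,0,0,0,0,0,8.5,8.5,8.5,8.5]' --grip '[0.1,0.1,0.1,0.1,0.1,0.1,0.1,0.1,0.1,0.1]'

```text
clock: 19.65
position: [500.1, -96.0, 223.4]
orientation: [[0.565, 0.825, 0.001], [0.825, -0.565, 0.002], [0.002, -0.0, -1.0]]
ft_force: [-0.9, 0.3, -0.8]
opening: 18.0
finger_force: 28.3
```

```bash
python3 lean.py; cat > pan.py <<'E'
from h import *
from scipy.optimize import minimize
th=np.radians(np.arange(0,360,2))
def score(c,g,x,y,r0,z):
    P=np.column_stack([x+r0*np.cos(th),y+r0*np.sin(th),0*th+z]);q=proj(c,P).astype(np.float32)
    return cv2.remap(g,q[:,0].reshape(1,-1),q[:,1].reshape(1,-1),cv2.INTER_LINEAR,borderValue=0)[0]
def find(names,x0,y0,r0,z,rng=10):
    for n in names:
        c=r.camera(n);im=cv2.GaussianBlur(c['img'],(0,0),1).astype(np.float32)
        g=sum(cv2.Sobel(im[:,:,k],cv2.CV_32F,1,0)**2+cv2.Sobel(im[:,:,k],cv2.CV_32F,0,1)**2 for k in range(3))**.5
        g=np.minimum(g,120)
        best=max(((score(c,g,x,y,r0,z).mean(),x,y) for x in np.arange(x0-rng,x0+rng+.1,.5) for y in np.arange(y0-rng,y0+rng+.1,.5)))
        print(n,best)
find(['top','scene'],567.8,49.8,77,135)
find(['top','scene'],567.8,49.8,73,135)
print('trivet lid');find(['top','scene'],568,255,79,14)
E
python3 pan.py
```

```text
19.65 [500.106 -95.993 223.417] -0.32572274185992905 [-0.855  0.317 -0.787] 17.958702444745782 red [(np.int32(321), array([232.364, 219.514]))]
lean [0.12] res px [-1.212 -0.098]
red [506.992 -68.436 252.966]
tip [494.601 -41.879 129.436]
throat [502.746 -92.139 201.109]
jaw [504.709 -89.274 172.326]
top (np.float32(111.671486), np.float64(567.8), np.float64(50.8))
scene (np.float32(85.36834), np.float64(572.3), np.float64(57.3))
top (np.float32(97.34131), np.float64(560.3), np.float64(50.3))
scene (np.float32(82.69545), np.float64(569.3), np.float64(50.8))
trivet lid
top (np.float32(119.99401), np.float64(568.0), np.float64(258.0))
scene (np.float32(89.18202), np.float64(559.5), np.float64(261.5))
```

Request:
move_arm --pt "0 0 -1" --pt "0 0 -1.5" --pt "0 0 -1" --pt "0 0 0" --pt "0 0 0" --pt "0 0 0" --pt "0 0 0" --pt "2 -2.2 0" --pt "2.5 -2.8 0" --pt "2 -2.1 0" --yaw '[8,8,8,8,8,8,7.5,0,0,0]' --grip '[0.1,0.1,0.1,0.1,0.1,0.1,0.1,0.1,0.1,0.1]'

```text
clock: 21.0
position: [565.5, -23.0, 257.3]
orientation: [[1.0, 0.01, -0.0], [0.01, -1.0, 0.001], [-0.0, -0.001, -1.0]]
ft_force: [-0.5, 0.2, -0.3]
opening: 17.6
finger_force: 28.4
```

Request:
move_arm --pt "0 0 0" --pt "0 0 0" --yaw '[0,0]' --grip '[0.1,0.1]'

```text
clock: 21.2
position: [564.3, -25.0, 257.0]
orientation: [[1.0, 0.009, -0.001], [0.009, -1.0, -0.001], [-0.001, 0.001, -1.0]]
ft_force: [-0.4, -0.4, -0.7]
opening: 17.9
finger_force: 28.4
```

```bash
python3 lean.py; python3 - <<'E'
from h import *
# rim seen in wrist: gradient profile along y at x=565 and neighbours
w=r.camera('wrist');s=r.read_state();p=s['position']
g=cv2.cvtColor(w['img'],cv2.COLOR_RGB2GRAY)
for x in(535,550,600,615):
    ys=np.arange(-50,1,1.);dy=np.sqrt(75**2-(x-567.8)**2)
    q=proj(w,np.column_stack([0*ys+x,ys,0*ys+135])).astype(np.float32)
    v=cv2.remap(g,q[:,0].reshape(1,-1),q[:,1].reshape(1,-1),1)[0];print(x,'expect',50.5-dy,'px',q[0],q[-1]);print(v)
E
```

```text
21.2 [564.33  -24.958 256.976] -1.329692156564285 [-0.424 -0.375 -0.737] 17.888227438291338 red [(np.int32(317), array([232.464, 219.587]))]
lean [0.103] res px [-1.362 -0.11 ]
red [591.084 -14.811 285.949]
tip [603.592  10.54  162.097]
throat [568.324 -24.92  234.576]
jaw [571.294 -24.892 205.725]
535 expect -16.947461034497096 px [279.613 212.338] [228.016 212.032]
[ 80 112 143 148 147 146 128  89  66  62  62  62  62  71  75  75  74  75
  74  74  73  74  73  74  73  72  72  71  73  99 148 165 174 179 183 189
 194 190 156 104  85  83  82  83  83  83  82  83  83  83  83]
550 expect -22.357120448175834 px [280.101 197.653] [227.695 197.333]
[ 73  77  77  78  77  77  77  76  75  75  75  75  75  74  74  73  73  73
  72  72  73  73  71  72  71  74 120 232 233 225 172 103 108 126 142 148
 155 160 163 164 163 162 162 162 162 162 161 160 161 160 160]
600 expect -17.235957954398174 px [281.846 145.196] [226.549 144.819]
[ 68  75  75  74  74  74  73  72  72  73  72  71  70  70  69  70  70  69
  70 100 156  68  69  68  69  76 101 101 103 107 150 224 228 225 151 137
 139 141 163 229 229 229 229 229 230 230 231 232 232 232 232]
615 expect -7.785161061800245 px [282.408 128.311] [226.18  127.915]
[ 68  73  74  73  73  73  71  72  72  71  70  70  70  69  68  68  67  67
  67  68  66  66  66  70 112  95  68  66  63  58  58  69  92 102 104 106
 105 107 114 132 142 142 142 185 228 231 230 229 229 228 228]
```

Request:
move_arm --pt "0 0 1" --pt "0 0 2" --pt "0 0 2" --pt "0 0 1.2" --pt "0 0 0.5" --pt "0 0 0.4" --pt "0 0 0.3" --pt "0 0 0.3" --pt "0 0 0" --yaw '[0,0,0,0,0,0,0,0,0]' --grip '[0.1,0.1,0.1,0.1,0.1,0.1,0.1,0.1,0.1]'

```text
clock: 22.2
position: [564.5, -25.0, 180.5]
orientation: [[1.0, 0.008, 0.0], [0.008, -1.0, 0.0], [0.0, -0.0, -1.0]]
ft_force: [-1.3, -0.1, -1.3]
opening: 17.6
finger_force: 28.4
```

Request:
move_arm --pt "0 0 0.3" --pt "0 0 0.4" --pt "0 0 0.4" --pt "0 0 0.3" --pt "0 0 0.3" --pt "0 0 0.2" --pt "0 0 0.1" --pt "0 0 0" --yaw '[0,0,0,0,0,0,0,0]' --grip '[0.1,0.1,0.1,0.1,0.1,0.1,0.1,0.1]'

```text
clock: 23.0
position: [564.6, -24.6, 160.4]
orientation: [[1.0, 0.008, 0.0], [0.008, -1.0, 0.0], [0.0, -0.0, -1.0]]
ft_force: [1.4, 3.4, -1.2]
opening: 17.8
finger_force: 28.4
```

Request:
move_arm --pt "0 0 0.1" --pt "0 0 0.1" --pt "0 0 0.1" --pt "0 0 0" --yaw '[0,0,0,0]' --grip '[0.1,0.1,0.1,0.1]'

```text
clock: 23.4
position: [564.6, -24.8, 157.4]
orientation: [[1.0, 0.008, 0.0], [0.008, -1.0, 0.0], [0.0, -0.0, -1.0]]
ft_force: [1.4, 3.4, -0.7]
opening: 17.6
finger_force: 28.5
```

Request:
move_arm --pt "0 0 0.1" --pt "0 0 0.1" --pt "0 0 0.1" --pt "0 0 0" --yaw '[0,0,0,0]' --grip '[0.1,0.1,0.1,0.1]'

```text
clock: 23.8
position: [564.3, -25.1, 154.3]
orientation: [[1.0, 0.008, -0.0], [0.008, -1.0, -0.0], [-0.0, 0.0, -1.0]]
ft_force: [2.4, 3.1, -0.9]
opening: 17.5
finger_force: 28.5
```

Request:
move_arm --pt "0 -0.15 0" --pt "0 0 0.1" --pt "0 0 0.1" --pt "0 0 0" --yaw '[0,0,0,0]' --grip '[0.1,0.1,0.1,0.1]'

```text
clock: 24.2
position: [563.9, -24.2, 152.2]
orientation: [[1.0, 0.007, -0.001], [0.007, -1.0, -0.001], [-0.001, 0.001, -1.0]]
ft_force: [0.7, 0.9, -0.6]
opening: 17.8
finger_force: 28.4
```

```bash
python3 lean.py; sed -i '/^find\|^print/d' pan.py; python3 -c "
from pan import *
find(['top'],567.8,49.8,77,135)"
```

```text
24.2 [563.912 -24.161 152.174] -1.2298011925960246 [ 0.747  0.879 -0.582] 17.77057695401085 red [(np.int32(312), array([232.465, 219.731]))]
lean [0.105] res px [-1.484 -0.12 ]
red [590.658 -14.08  181.223]
tip [603.547  11.242  57.412]
throat [568.006 -24.132 129.785]
jaw [571.05  -24.111 100.942]
top (np.float32(69.41728), np.float64(569.3), np.float64(53.8))
```

Request:
move_arm --pt "0 0 0.1" --pt "0 0 0.1" --pt "0 0 0.1" --pt "0 0 0" --yaw '[0,0,0,0]' --grip '[0.1,0.1,0.1,0.1]'

```text
clock: 24.7
position: [564.5, -24.0, 151.3]
orientation: [[1.0, 0.007, -0.0], [0.007, -1.0, 0.001], [-0.0, -0.001, -1.0]]
ft_force: [-7.5, 1.5, 19.4]
opening: 17.5
finger_force: 30.7
```

Request:
move_arm --pt "0 0 0" --pt "0 0 0" --pt "0 0 0" --pt "0 0 0" --pt "0 0 0" --yaw '[0,0,0,0,0]' --grip '[0.25,0.32,0.4,0.6,0.8]'

```text
clock: 25.2
position: [564.3, -23.5, 149.2]
orientation: [[1.0, 0.008, -0.0], [0.008, -1.0, -0.0], [-0.0, 0.0, -1.0]]
ft_force: [-0.4, -0.7, -0.5]
opening: 62.0
finger_force: 0.0
```

```bash
python3 lean.py
```

```text
25.2 [564.306 -23.498 149.24 ] -1.2267386941893856 [-0.439 -0.729 -0.535] 62.02763910167537 red [(np.int32(304), array([231.49 , 214.934]))]
lean [0.014] res px [-0.151 -0.015]
red [592.09  -13.392 175.813]
tip [593.631  11.852  51.352]
throat [564.849 -23.494 126.644]
jaw [565.254 -23.491  97.646]
```

Request:
move_arm --pt "0 0 0" --pt "0 0 0" --pt "0 0 -0.5" --pt "0 0 -1" --pt "0 0 -2" --pt "0 0 -3" --pt "0 0 -3" --pt "0 0 -3" --pt "0 0 -1" --pt "0 0 0" --yaw '[0,0,0,0,0,0,0,0,0,0]' --grip '[1,1,1,1,1,1,1,1,1,1]'

```text
clock: 26.25
position: [565.4, -23.7, 286.3]
orientation: [[1.0, 0.008, 0.003], [0.008, -1.0, 0.001], [0.003, -0.001, -1.0]]
ft_force: [0.3, -0.2, 0.3]
opening: 85.4
finger_force: 0.0
```

```bash
cat > red.py <<'E'
from h import *
import pickle
obs=[]
for n in('wrist','scene','top'):
    c=r.camera(n);im=c['img'].astype(int);pickle.dump(c,open(n+'2.pkl','wb'))
    m=(im[:,:,0]>1.8*im[:,:,1]+15)&(im[:,:,0]>1.8*im[:,:,2]+15)
    e=proj(c,[594,-9,181])[0];k,lab,st,ce=cv2.connectedComponentsWithStats(m.astype(np.uint8))
    L=[(st[i,4],ce[i]) for i in range(1,k) if st[i,4]>3 and np.linalg.norm(ce[i]-e)<30];print(n,e,L)
    if L: obs.append((c,*max(L,key=lambda a:a[0])[1]))
if len(obs)>1:
    p=tri(obs);print(p,[proj(c,p)[0]-[u,v] for c,u,v in obs])
# spot the clip in wrist: white-bright mask stats
c=pickle.load(open('wrist2.pkl','rb'));im=c['img'];
e=proj(c,[568,-25,165])[0].astype(int);print('levermid px',e)
g=cv2.cvtColor(im,cv2.COLOR_RGB2GRAY);a=g[e[1]-50:e[1]+40:2,e[0]-40:e[0]+44:2]
chars=np.array(list(' .:-=+*#%@'));print('\n'.join(''.join(chars[np.minimum(x//26,9)]) for x in a))
E
python3 red.py
```

```text
wrist [238.213 156.972] [(np.int32(69), array([243.783, 157.565]))]
scene [270.528 173.397] []
top [267.122 181.54 ] []
levermid px [256 181]
%%%%%%%%%%%%+++=--:::-::::::::::::%%%%%%%%
%%%%%%%%%%%%++++---:::::::::::::::%%%%%%%%
%%%%%%%%%%%%++=+==-:::=:::::::::::%%%%%%%%
%%%%%%%%%%%%+++++=--::+:::::::::::%%%%%%%%
%%%%%%%%%%%%+++=+=--::::::::::::::%%%%%%%%
%%%%%%%%%%%%+++=++=-:::-::::::::::%%%%%%%%
%%%%%%%%%%%%++++=+*--::-::::::::::%%%%%%%%
%%%%%%%%%%%*++++=++=-::+::::::::::#%%#%%%%
%%%%%%%%%%**#**++*%=-::+::::::::::########
%%%%%%%%%%+%@@%%%##%-::+::::::::::%###%%%#
%%%%%%%%%%#@@@@@@@%#=::+::::::::::%%######
%%%%%%%%%%%@@*+*@@@%=-:+::::::::::########
%%%%%%%%%%@@+===%@@%*-:*:::::::::-########
%%%%%%%%%*@@=====@%%%-:+:::::::::-########
%%%%%%%%%+@@=====@#%%-:#:::::::::-########
%%%%%%%%+*@@%===@@##%-:=:::::::::-#%%%%###
%%%%%%%+++@@@@@@@@**%-:-:::::::::=########
%%%%%+++++@@@@@@@@+=*==:::::::::-=########
%%%%++++++###%@@@+==+=+::::::::-:+########
%%%+++++++#######+::+==::::::::::*########
+++++++++#######*+-:==-:++:::::--*#####%%%
+++++++++@@%####*++:#%+-++:::::--*%%%%%%%%
+++++++++@@%
[... 276 characters left out ...]
-::#%#######
++++++++++++@@###@====#++++@@+--:%%%%%%%%%
++++++++++=+@@###%===-*++++@@=--:#########
+++++++++===@@##%+*#+=*++++@@-:-:#########
+++++++++=++@@##=-#%#-#++++@@---:%%#%%####
++++++=++==#@@#=-#%=-:-+++#@@---:#%%######
++++++==+==%@%=--%%::::=++%@#---:##%%%%###
++++++=====#@+=-+%+:::::++@@=---:#########
+++=++========--%%::::::-+@@----:###%%%%%%
+++===========-*%=:::::::=@@----:#########
+=============-%%:::::::::=-----:#########
=============-%%-::::::::::------#########
=============*%+:::::::::::------#########
============+%#:::::::::::::-----#########
=========-==%%:::::::::::::------#########
===========%@-::::::::::-::-----=#########
==========%%-::::::::::::::-----=#########
```

Request:
move_arm --pt "0 -1 -1" --pt "0 -3 -1" --pt "0 -4 0" --pt "0 -4 0" --pt "0 -4 0" --pt "0 -4 0" --pt "0 -4 0" --pt "0 -2 0" --pt "0 -1 0" --pt "0 0 0" --yaw '[0,0,0,0,0,0,0,0,0,0]' --grip '[1,1,1,1,1,1,1,1,1,1]'

```text
clock: 27.4
position: [562.2, 247.0, 304.1]
orientation: [[1.0, 0.009, -0.001], [0.009, -1.0, -0.001], [-0.001, 0.001, -1.0]]
ft_force: [0.5, -0.5, -0.2]
opening: 85.4
finger_force: 0.0
```

```bash
cp wrist2.pkl wristA.pkl; python3 - <<'E'
from h import *
import pickle
obs=[(pickle.load(open('wristA.pkl','rb')),243.8,157.6)]
for n in('scene','top'):
    c=r.camera(n);pickle.dump(c,open(n+'3.pkl','wb'));im=c['img'].astype(int);m=(im[:,:,0]>1.5*im[:,:,1]+10)&(im[:,:,0]>1.5*im[:,:,2]+10)
    # exclude wood: green low
    m&=(im[:,:,1]<1.25*im[:,:,2]+8)
    e=proj(c,[594,-12,181])[0];k,lab,st,ce=cv2.connectedComponentsWithStats(m.astype(np.uint8))
    L=[(st[i,4],ce[i]) for i in range(1,k) if st[i,4]>2 and np.linalg.norm(ce[i]-e)<20];print(n,e,L)
    if L: obs.append((c,*min(L,key=lambda a:np.linalg.norm(a[1]-e))[1]))
p=tri(obs);print(p,[proj(c,p)[0]-[u,v] for c,u,v in obs])
from pan import find
find(['top'],567.8,50.5,77,135)
c=pickle.load(open('scene3.pkl','rb'));g=cv2.cvtColor(c['img'],cv2.COLOR_RGB2GRAY);g=cv2.resize(g[145:215,235:310],(150,70))
chars=np.array(list(' .:-=+*#%@'));print('\n'.join(''.join(chars[np.minimum(x//26,9)]) for x in g))
E
```

```text
scene [271.124 174.132] [(np.int32(3), array([271.   , 174.333])), (np.int32(15), array([263.4  , 187.067]))]
top [268.215 181.534] []
[593.279 -13.561 181.702] [array([-0.291,  0.39 ]), array([0.171, 0.043])]
top (np.float32(114.8896), np.float64(567.3), np.float64(51.5))
---------==================+++++++++++++******************************++++++++++++===------------------------------===========--======================
---------===================+++++++++++******************************+*+++++++++++===-----------------------=------===================================
----------=================+++++++++++++******************************+++++++++++++==------------------------------===================================
-----------=================+++++++++++++*****************************++++++++++++==------------------------:::---==---=======--======================
----------==========++***++++++++++++++***+***************************++++++++++++=--::::::--------------:::.:---=====--==============================
-----------===++***********++++++++++++*+++****************************
[... 9043 characters left out ...]
=========================-----::.     ....                     . .........--=---:::-----::::::::
++**+++++++++++++++++++++++++++++++++++++++++++++================================--:...                        .... .. ....   ...:---::::::----------:
+******++++++++++++++++++++++++++++++++++++++++++++============================---:..     ...                  ...  ..  ......   ..::::::::::---------
+******++++++++++++++++++++++++++++++++++++++++++++===========================--::.       ...                       ...   ..   .  ....::--::::::::::::
+*****+++++++++++++++++++++++++++++++++++++++++++++========================---::.       ....        ..      ......  ....    ...... ....:-====--:::::::
```

The clip is on the rim. The red mark triangulates to (593,-14,182), which puts the throat at rim height with a tilt of about 0.1–0.15 rad. The pan is in place and the lid is on the trivet. Handing in.

```bash
python3 -c "
from cell import r
print(r.sign_off())"
```

```text
the job is handed in; nothing more can be done
None
```

I handed the job in at about 27.5 s: the lid lies on the trivet, the thermometer is clipped to the pan's rim with its probe inside, and the gripper is clear. The sign-off gave no verdict; by camera estimate the clip tilts about 0.1–0.15 rad (limit 0.26).

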